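# Load a trolley axle into the V-groove drilling jig

## Task

Take the axle rod from the wooden cradle and lay it in the jig's V-groove on the open side of the yellow hold-down shoe. Then push it along the groove, under the shoe, until its end touches the red sprung stop button, pressing it in only slightly and never ramming it deep. Leave the rod lying straight in the groove with its end still against the button, let go, and leave the things lying around alone.

Things in the scene. Friction and masses are not known exactly. Their poses are not given: they have to be found in the camera images.
- rod: Straight steel-coloured axle rod, 24 mm in diameter, 160 mm long overall, about 0.2 kg; its body is rounded off towards each end (12 mm radius, from 62 mm off the middle), where a flat-ended journal 16 mm in diameter sticks out, its flat face 80 mm from the middle. Origin at its middle, on its axis; its x axis runs along the rod. At the start it lies in the cradle, its axis 45 mm above the bench; its two ends are alike.
- cradle: Fixed wooden cradle, base 150 x 70 x 12 mm, with two dark V-notched rests 16 mm thick, centred 62 mm either side of the middle; the rod between them is free to be gripped from above (108 mm clear). Origin at the centre of its underside, on the bench; x axis along the resting rod. Rests reach up to 40 mm above the bench.
- jig: Fixed jig: wooden base 320 x 100 x 15 mm with a slippery white plastic 90 degree V-groove along its x axis, x = -130 to +150 mm, y = 0. Origin on the bench under the groove. A rod seated in it has its axis 60 mm above the bench; the V's edges are 53 mm high and the V is 27 mm wide outside, free for fingers on both sides. -x is the open end where the rod is laid; +x points to shoe and stop.
- lay_point (a point): Point on the jig at x = -40 mm, y = 0, 60 mm above the bench, on the axis of a seated rod: a good place for the rod's middle when laying it down (its front end is then at jig x = +40 mm, just short of the shoe). Axes as the jig.
- shoe_mouth (a point): Point on the jig at x = 52 mm, y = 0, 60 mm above the bench, on the groove's axis, below the entry ramp (25 degrees, facing -x) of the yellow sprung hold-down shoe. At rest the shoe's underside is 3 mm lower than the top of a seated rod; the journal passes below it, then the rod's rounded shoulder, pushed along the groove, lifts it. Axes as the jig.
- stop_button (a joint): How far the red button is pressed in (m): 0 free, 0.010 at the bottom; about 0.5 N at first touch and 1.5 N more per mm. A 22 mm disc on the groove's axis, facing jig -x, on a dark block 52 mm wide, 64 mm high, clamped by the last user: its free face stands anywhere from jig x = 108 to 138 mm, new each time and not reported. Pressed 1 to 4 mm is right; past 7 mm is rammed.
- caster: Bystander: small swivel caster standing on its 60 x 50 mm plate, black wheel up, 65 mm high. Origin at the centre of its underside.
- toolcase: Bystander: dark blue tool case with red latches, 110 x 150 x 57 mm. Origin at the centre of its underside.
- wrench: Bystander: steel wrench, 160 mm long, lying flat. Origin under it; x axis along it.
- offcut: Bystander: pale wood offcut 130 x 45 x 22 mm. Origin at the centre of its underside.
- shoe_flat (a point): Point under the middle of the shoe's 16 mm flat part, jig x = 80 mm, 60 mm high; a blue bridge 119 mm high, 78 mm wide, 20 mm long stands over it. Pushing the rod takes about 1 N before the shoe, 4 to 12 N on its ramp, then a steady 4 to 10 N under the flat: that is not yet the stop. The shoe's friction then holds the rod where it is left.
Things that resemble listed ones, but are neither listed nor needed, are in the scene too. There is more than one size of the rod; the one meant has the size given above.

How it is judged (in metres and radians):
On the way, in this order (a step that is already met when the one before it is completed fails the run):
1. the rod lies along the V-groove on the open side of the shoe, not yet touching the button (x of rod in the frame of lay_point between -0.05 and 0.03 m and y of rod in the frame of lay_point between -0.003 and 0.003 m and z of rod in the frame of lay_point between -0.004 and 0.004 m and angle between the x axis of rod and the x axis of jig, either way round below 0.06 rad and value of joint stop_button below 0.0002 m), for 0.1 s.
2. the rod's end, under the shoe, presses the button (value of joint stop_button above 0.0003 m and x of rod in the frame of lay_point above 0.055 m), for 0.2 s.
At the end, for the whole second after the job is handed in: The rod lies at rest and released in the V-groove under the shoe (its middle within 3 mm sideways and 4 mm in height of the groove's axis, tilted or turned less than 0.05 rad), its end still against the red button, which is pressed in between 0.3 and 6 mm (all of step 2 and value of joint stop_button below 0.006 m and y of rod in the frame of lay_point between -0.003 and 0.003 m and z of rod in the frame of lay_point between -0.004 and 0.004 m and angle between the x axis of rod and the x axis of jig, either way round below 0.05 rad and linear speed of rod below 0.01 m/s); the robot touches nothing.
It fails at once if the stop button is rammed: pressed in more than 7.5 mm (about 12 N) (value of joint stop_button above 0.0075 m).
It fails at once if the caster is shoved (more than 30 mm) (distance of caster from where it was at the start of the episode above 0.03 m).
It fails at once if the tool case is shoved (more than 30 mm) (distance of toolcase from where it was at the start of the episode above 0.03 m).
It fails at once if the wrench is shoved (more than 30 mm) (distance of wrench from where it was at the start of the episode above 0.03 m).
It fails at once if the offcut is shoved (more than 30 mm) (distance of offcut from where it was at the start of the episode above 0.03 m).
It also fails if it takes over 69 s, if anything falls off the work surface, if the arm or the gripper's body presses on something with over 40 N, if the wrist force passes 120 N, or if a joint passes its speed limit or range.

## Robot

A 6-joint arm with a two-finger parallel gripper is mounted at the origin on the work surface. World frame = base frame: x ahead of the robot, y to its left, z up, the work surface at z = 0. Lengths are in m, angles in degrees, forces in N, time in s.
With the tool pointing down it reaches from about 0.3 to 0.75 m from the base axis. Payload 8.5 kg.
Tool frame: the origin (TCP) lies midway between the tips of the shut fingers; the grasp point (between the pads) lies env.tcp_to_grasp behind it (env.tcp_to_grasp is the distance from the TCP to the grasp point, in m); z points along the fingers, y is the line along which they close (so a half turn about z gives the same grasp; the last joint's range is limited). The gripper opens to 85 mm and grips with 20 to 120 N. Pads are 22 mm wide; open, the fingers measure 114 mm over their backs; the gripper's body (76 mm by 85 mm) begins 54 mm behind the grasp point. The pads swing forward as they close: fully open they stand 13 mm farther back than shut.
Start: joints at [63.18, 21.807, 74.336, -0, 83.858, -12.336], TCP at [0.138, 0.533, 0.231] pointing down, gripper open.
Joint ranges: [-178.18, 178.18], [-50.72, 133.34], [12.68, 142.11], [-81.47, 261.47], [9.98, 163.14], [-165.26, 165.26]. Speed limits (degrees/s): [136.94, 136.94, 180, 180, 180, 180].

## Interface

Orientations are given as a 3x3 rotation matrix whose columns are the frame's x, y, z axes.
In Python, from rig import observe, optics, job, env gives the robot as it stands. The module is installed in compiled form; this text tells all that it offers.
- The arm moves only by the shell command python3 -m jog 'ROWS' [FORCE]. ROWS is JSON, a list of rows, each a list of 7 numbers: the turn, a rotation vector about the tool's x, y, z in rad, then the shift along the tool's x, y, z in m, then the opening in per cent of the stroke, from 0 (shut) to 100 (fully open). A call has 1 to 10 rows; each row shifts and turns the commanded pose from where the row before left it, along the tool's axes as they then stand; what a row does not reach is not made up. A row lasts 1/8 s, in which the tool goes at most 62.5 mm and 10.7 degrees, less where a joint would pass 70% of its speed; a pose out of reach is approached as far as the arm can. A call is refused whole if a number of a shift passes 0.0625 or a number of a turn 0.188, either way. A call with a gripper value outside its range is refused whole. The fingers move at their own pace and stop on an object; FORCE is the grip in N (left out, the last holds). Time passes only in rows, so rows that do not move let the fingers close. It gives the time, the measured TCP pose, the force, the opening and the grip force at its end, in the units of the state.
- observe(): the state, without advancing time (a new reading comes with each control period).
- optics.get_image(name): name is "scene" or "side" or "wrist"; returns a dict with "pixels" (400x640x3 uint8, red, green, blue), "mtx" (3x3 intrinsics, pixels), "dist_coeffs" ([k1, k2, p1, p2, k3] as OpenCV has them; the pictures are not rectified), "rvec" (rotation vector, rad) and "tvec" (3), from world to camera coordinates, as OpenCV has them. Camera axes: x right, y down, z forward; pixel columns grow to the right and rows downward; lengths in m; the calibration is good to about 2 mm. A picture is of the moment at which its call begins. There is no depth.
- job.close_job(): hands the job in; it is judged then, once.
The state is a dict: "time_s": time; "q": joint angles; "qvel": joint speeds; "joint_efforts": joint torques, N m; "position": TCP position; "tool_rot": TCP orientation; "ft_force": force on the tool from outside, world axes, zero at the start; "wrist_torque": the same for the moment, N m; "grip_width": finger opening in m; "gripper_force": force on a finger pad.
Only numpy, scipy, OpenCV 4.12 (cv2) and the standard library are available. Lean on these libraries where they do the work, as an engineer would, in place of code of your own. Each camera call takes 0.05 s, during which the arm holds its last target. There are 200 camera calls.

## Working session

There is one attempt and no reset: what is moved stays moved. The work goes in short steps, Python scripts to look and compute and a shell command to move; the robot and the scene stay as the last step left them, time stands still between calls to the robot, and variables do not carry over. Pictures are saved under pics/ and viewed, at most 10 in all, crops included, and the job is handed in when it is done.

```bash
mkdir -p pics; cat > h.py <<'E'
import numpy as np, cv2
from rig import observe, optics, job, env
def snap(n,fn=None):
    d=optics.get_image(n); 
    np.savez(f'{fn or n}.npz',**{k:np.array(v) for k,v in d.items()})
    if fn: cv2.imwrite(f'pics/{fn}.png',d['pixels'][:,:,::-1])
    return d
def load(f): return dict(np.load(f'{f}.npz'))
def ray(d,uv,z):
    p=cv2.undistortPoints(np.array([[uv]],float),d['mtx'],d['dist_coeffs'])[0,0]
    R=cv2.Rodrigues(d['rvec'])[0]; c=-R.T@d['tvec'].ravel(); v=R.T@np.array([*p,1])
    return c+v*(z-c[2])/v[2]
def proj(d,P):
    return cv2.projectPoints(np.array(P,float).reshape(-1,3),d['rvec'],d['tvec'],d['mtx'],d['dist_coeffs'])[0][:,0]
def crop(f,x0,y0,x1,y1,s,out):
    im=load(f)['pixels'][y0:y1,x0:x1,::-1]; cv2.imwrite(f'pics/{out}.png',cv2.resize(im,None,fx=s,fy=s,interpolation=cv2.INTER_CUBIC))
E
python3 - <<'E'
from h import *
a=snap('scene','scene0');b=snap('side','side0')
print(env.tcp_to_grasp, observe()['position'],observe()['tool_rot'],observe()['ft_force'])
for d in(a,b): 
    R=cv2.Rodrigues(d['rvec'])[0]; print(-R.T@d['tvec'].ravel())
E
```

```text
0.0187 [0.13745512 0.53227108 0.23076672] [[-9.68219843e-01  2.50100009e-01 -5.66559195e-04]
 [ 2.50100529e-01  9.68219120e-01 -1.20885312e-03]
 [ 2.46219269e-04 -1.31213233e-03 -9.99999109e-01]] [-0.31174599  0.50869904 -0.63872925]
[ 1.10823041 -0.69005741  1.01025594]
[ 0.18006609 -0.78888825  0.6311858 ]
```

View pics/scene0.png

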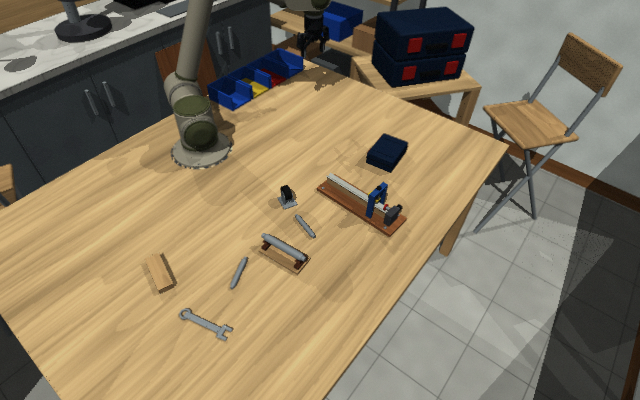

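View pics/side0.png

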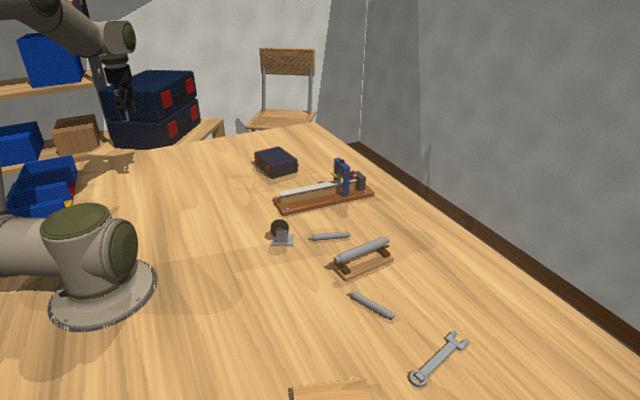

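Rod candidates in the scene image are the one in the cradle at about (284,248), a thin one at (305,226) and another thin one at (239,272), both lying on the bench. The task's rod is the one in the cradle. The jig runs from (325,182) to (400,225), with the blue bridge at (377,200). I'll check this in a close crop.

```bash
python3 - <<'E'
from h import *
crop('scene0',225,150,425,290,4,'c1'); crop('side0',265,145,405,285,4,'c2')
E
```

```text
(no output)
```

View pics/c1.png

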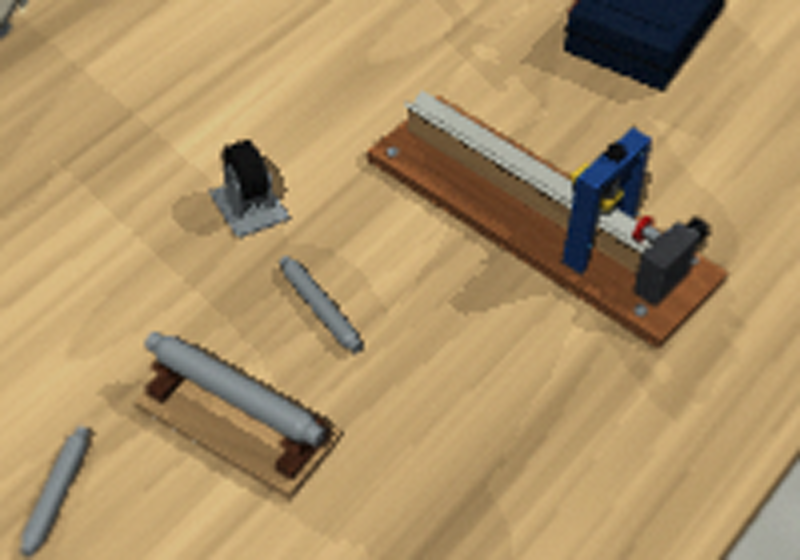

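View pics/c2.png

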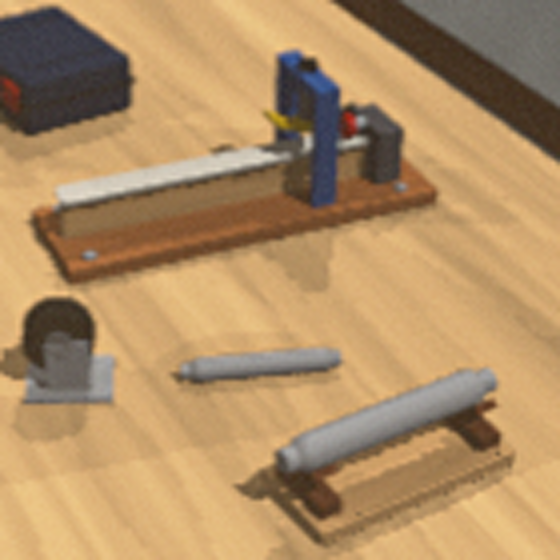

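The crop confirms it. In c1 the cradle rod's journals are at about (152,341) and (322,434). The jig base corners are at (370,153), (658,338) and (726,270), and the groove starts at (420,100).

```bash
python3 - <<'E'
from h import *
a=load('scene0');b=load('side0')
A=lambda u,v,z: ray(a,(225+u/4,150+v/4),z)[:2]
B=lambda u,v,z: ray(b,(265+u/4,145+v/4),z)[:2]
def ax(n,p,q): d=q-p; print(n,'mid',(p+q)/2,'len',np.hypot(*d),'deg',np.degrees(np.arctan2(d[1],d[0])))
ax('rodA',A(150,342,.045),A(320,436,.045)); ax('rodB',B(288,458,.045),B(486,380,.045))
l,f,r=A(370,156,.015),A(658,340,.015),A(726,270,.015)
ax('front edge A',l,f); ax('right edge A',f,r); print('jig centre A',(l+r)/2)
l,f,r=B(72,275,.015),B(437,192,.015),B(37,212,.015)
ax('front edge B',l,f); ax('left edge B',l,r); print('centre B',(f+r)/2)
E
```

```text
rodA mid [ 0.60408806 -0.17855739] len 0.15847536125282713 deg 5.956731023668202
rodB mid [ 0.60146696 -0.1755218 ] len 0.15203413607824126 deg 4.557488036953738
front edge A mid [0.66591779 0.09919302] len 0.3093054596042714 deg -2.7231521714659612
right edge A mid [0.82297559 0.14260977] len 0.10165963250309278 deg 87.09088305135475
jig centre A [0.6684975  0.14995733]
front edge B mid [0.65566181 0.09917044] len 0.3156986176755187 deg -2.61302448999255
left edge B mid [0.50221233 0.15573461] len 0.09909836463679955 deg 85.09608606683665
centre B [0.65989752 0.14853825]
```

Rod: (0.603,-0.177), yaw about 5.3°, length about 0.155, which fits. Jig: centre about (0.665,0.149), yaw about -2.7°. Next I go above the cradle.

```bash
python3 -m jog '[[0,0,0,-0.045,-0.041,0,100],[0,0,0,-0.045,-0.041,0,100],[0,0,0,-0.045,-0.041,0,100],[0,0,0,-0.045,-0.041,0,100],[0,0,0,-0.045,-0.041,0,100],[0,0,0,-0.045,-0.041,0,100],[0,0,0,-0.045,-0.041,0,100],[0,0,0,-0.045,-0.041,0,100],[0,0,0,-0.045,-0.041,0,100],[0,0,0,-0.045,-0.041,0,100]]'
python3 -m jog '[[0,0,0,-0.045,-0.041,0,100],[0,0,0,-0.045,-0.041,0,100],[0,0,0,-0.045,-0.041,0,100],[0,0,0,-0.045,-0.041,0,100],[0,0,-0.172,0,0,0,100],[0,0,-0.172,0,0,0,100],[0,0,0,0,0,0,100]]'
python3 - <<'E'
from h import *
snap('wrist','w1'); o=observe(); print(o['position'],o['tool_rot'],o['q'],o['ft_force'])
E
```

```text
time_s: 1.35
position: [0.4714, 0.021, 0.2312]
tool_rot: [[-0.968, 0.251, -0.0], [0.251, 0.968, 0.0], [0.0, 0.0, -1.0]]
ft_force: [0.5, 1.1, -1.1]
grip_width: 0.0856
gripper_force: 0.0
time_s: 2.22
position: [0.6039, -0.1809, 0.2308]
tool_rot: [[-0.996, -0.089, -0.001], [-0.089, 0.996, 0.0], [0.001, 0.0, -1.0]]
ft_force: [-0.1, -0.4, -0.7]
grip_width: 0.085
gripper_force: 0.0
[ 0.60385137 -0.18076696  0.23100113] [[-9.96157653e-01 -8.75756563e-02 -6.60126019e-04]
 [-8.75758631e-02  9.96157811e-01  2.91138429e-04]
 [ 6.32093051e-04  3.47830880e-04 -9.99999740e-01]] [-2.74077457e+01  3.01296571e+01  6.03826136e+01 -2.60189026e-03
  8.95289849e+01 -1.22431882e+02] [0.44440793 0.3090498  0.45041733]
```

View pics/w1.png

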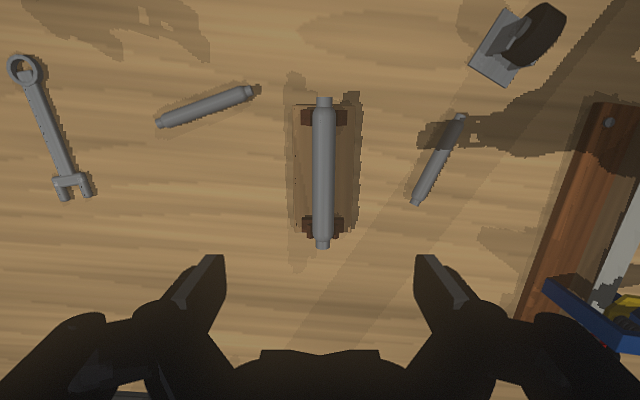

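The wrist image shows the rod upright in the frame, its ends at (323,97) and (322,248), lined up with the fingers. The jig is at lower right.

```bash
python3 - <<'E'
from h import *
d=load('w1');p,q=ray(d,(322,248),.045)[:2],ray(d,(323.5,97),.045)[:2]
v=q-p; print((p+q)/2,np.hypot(*v),np.degrees(np.arctan2(v[1],v[0]))); m=(p+q)/2
o=observe();print('tool delta',o['tool_rot'].T@(np.r_[m,.039]-o['position']), np.degrees(np.arctan2(*o['tool_rot'][1::-1,1])))
print(-cv2.Rodrigues(d['rvec'])[0].T@d['tvec'])
E
```

```text
[ 0.60079842 -0.17763395] 0.16160259217809705 -175.25133274836804
tool delta [0.00264549 0.00332155 0.19200401] 95.02415192737087
[ 0.53254462 -0.18792293  0.37362221]
```

```bash
python3 -m jog '[[0,0,0.004,0.0026,0.0033,0.05,100],[0,0,0,0,0,0.05,100],[0,0,0,0,0,0.05,100],[0,0,0,0,0,0.03,100],[0,0,0,0,0,0.014,100],[0,0,0,0,0,0,15],[0,0,0,0,0,0,15],[0,0,0,0,0,0,15],[0,0,0,0,0,0,15],[0,0,0,0,0,0,15]]' 40
python3 -m jog '[[0,0,0,0,0,0,15],[0,0,0,0,0,0,15],[0,0,0,0,0,-0.01,15],[0,0,0,0,0,-0.03,15],[0,0,0,0,0,-0.05,15],[0,0,0,0,0,-0.05,15],[0,0,0,0,0,0,15]]'
```

```text
time_s: 3.52
position: [0.6014, -0.1772, 0.0385]
tool_rot: [[-0.996, -0.087, 0.001], [-0.087, 0.996, 0.0], [-0.001, 0.0, -1.0]]
ft_force: [-0.3, 3.1, 5.1]
grip_width: 0.0221
gripper_force: 39.0
time_s: 4.4
position: [0.6024, -0.1785, 0.1822]
tool_rot: [[-0.996, -0.087, 0.008], [-0.087, 0.996, -0.004], [-0.007, -0.005, -1.0]]
ft_force: [0.4, 0.5, -2.5]
grip_width: 0.0223
gripper_force: 39.6
```

```bash
python3 -m jog '[[0,0,0,-0.0085,0.0545,-0.008,15],[0,0,0,-0.0085,0.0545,-0.008,15],[0,0,0,-0.0085,0.0545,-0.008,15],[0,0,0,-0.0085,0.0545,-0.008,15],[0,0,0,-0.0085,0.0545,-0.008,15],[0,0,0,-0.0085,0.0545,-0.008,15],[0,0,0.067,0,0,0,15],[0,0,0.067,0,0,0,15],[0,0,0,0,0,0,15]]'
python3 - <<'E'
from h import *
snap('wrist','w2'); o=observe(); print(o['position'],o['tool_rot'])
E
```

```text
time_s: 5.52
position: [0.623, 0.1524, 0.2244]
tool_rot: [[-0.999, 0.046, -0.002], [0.046, 0.999, -0.0], [0.002, -0.0, -1.0]]
ft_force: [-0.5, -0.4, -2.1]
grip_width: 0.0223
gripper_force: 39.8
[0.62312283 0.15227324 0.22453101] [[-9.98957222e-01  4.56293632e-02 -1.55878183e-03]
 [ 4.56296550e-02  9.98958413e-01 -1.52136187e-04]
 [ 1.55021634e-03 -2.23104220e-04 -9.99998774e-01]]
```

View pics/w2.png

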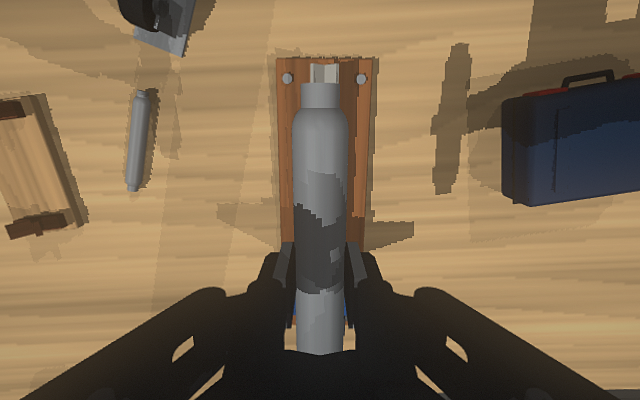

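The rod is held straight over the jig. The groove's open end shows at about (324,65), and the base's near end runs from (276,58) to about (372,57). I'll enlarge that area to separate the edge from the shadow.

```bash
python3 - <<'E'
from h import *
crop('w2',260,45,400,245,3,'c3')
E
```

```text
(no output)
```

View pics/c3.png

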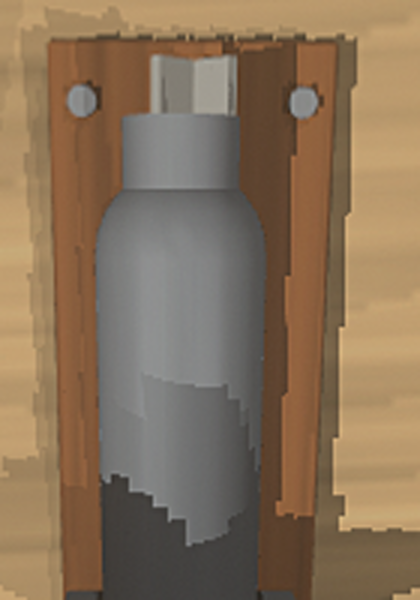

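```bash
python3 - <<'E'
from h import *
d=load('w2'); P=lambda u,v,z: ray(d,(260+u/3-.33,45+v/3-.33),z)[:2]
dg=lambda v: np.degrees(np.arctan2(v[1],v[0]))
l0,r0,l1,r1=P(49,42,.015),P(338,42,.015),P(64,590,.015),P(314,590,.015)
print('width',np.linalg.norm(l0-r0),'yaws',dg(l1-l0),dg(r1-r0)); c0=(l0+r0)/2; c1=(l1+r1)/2; print('end c',c0,'yaw',dg(c1-c0))
v0,v1=P(151,56,.053),P(238,56,.053); print('V w',np.linalg.norm(v0-v1),'V end c',(v0+v1)/2)
for z in (.226,.231,.236):
  a,b=P(181.5,115,z),P(181,590,z); print(z,'rod end',a,dg(b-a))
a=load('scene0');b=load('side0')
A=lambda u,v,z: ray(a,(225+u/4,150+v/4),z)[:2]
B=lambda u,v,z: ray(b,(265+u/4,145+v/4),z)[:2]
print('V end A',A(420,100,.053),'B',B(62,192,.053),'button A',A(640,228,.06),'B',B(347,121,.06))
E
```

```text
width 0.09821680908450463 yaws -3.155597298287722 -2.651550463685341
end c [0.50187304 0.16261119] yaw -2.903559727519605
V w 0.02649346613640392 V end c [0.51109478 0.16194259]
0.226 rod end [0.5408738  0.15604552] -2.661500725763638
0.231 rod end [0.54125567 0.15601132] -2.661500725763619
0.236 rod end [0.54163755 0.15597713] -2.661500725763652
V end A [0.52455755 0.15992171] B [0.51414926 0.16382107] button A [0.76041175 0.14787904] B [0.76486042 0.15953153]
```

```bash
python3 -m jog '[[0,0,0.004,0.0252,0.0043,0,15],[0,0,0,0,0,0.05,15],[0,0,0,0,0,0.05,15],[0,0,0,0,0,0.04,15],[0,0,0,0,0,0.02,15],[0,0,0,0,0,0,15]]'
python3 - <<'E'
from h import *
snap('wrist','w3');snap('side','s3'); 
a=load('w3')['pixels'][40:360,150:500]; b=cv2.resize(load('s3')['pixels'][135:235,255:395],None,fx=3.2,fy=3.2,interpolation=cv2.INTER_CUBIC)
cv2.imwrite('pics/m3.png',np.hstack([a,b[:320,:448]])[:,:,::-1])
E
```

```text
time_s: 6.32
position: [0.5976, 0.1576, 0.0638]
tool_rot: [[-0.999, 0.05, -0.004], [0.05, 0.999, -0.0], [0.004, -0.0, -1.0]]
ft_force: [1.2, -0.1, -1.5]
grip_width: 0.0225
gripper_force: 39.7
```

View pics/m3.png

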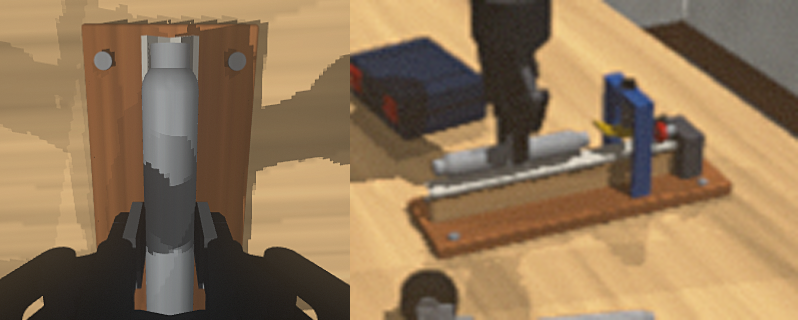

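The rod sits centred over the groove: the V edges are at x≈141 and 199 and the rod centre at ≈170. I'll lower it and watch the force.

```bash
python3 -m jog '[[0,0,0,0,0,0.004,15],[0,0,0,0,0,0.004,15],[0,0,0,0,0,0,15]]'; python3 -m jog '[[0,0,0,0,0,0.002,15],[0,0,0,0,0,0,15]]'
```

```text
time_s: 6.8
position: [0.5983, 0.1579, 0.0572]
tool_rot: [[-0.999, 0.051, -0.0], [0.051, 0.999, 0.0], [0.0, 0.0, -1.0]]
ft_force: [0.1, -0.5, -1.4]
grip_width: 0.0225
gripper_force: 39.7
time_s: 7.05
position: [0.5984, 0.1579, 0.0552]
tool_rot: [[-0.999, 0.051, -0.0], [0.051, 0.999, -0.0], [0.0, -0.0, -1.0]]
ft_force: [0.3, 0.5, -1.3]
grip_width: 0.0224
gripper_force: 39.7
```

```bash
python3 -m jog '[[0,0,0,0,0,0.001,15],[0,0,0,0,0,0,15]]'; python3 -m jog '[[0,0,0,0,0,0.001,15],[0,0,0,0,0,0,15]]';  python3 -m jog '[[0,0,0,0,0,0.001,15],[0,0,0,0,0,0,15]]'
```

```text
time_s: 7.3
position: [0.5985, 0.1579, 0.0543]
tool_rot: [[-0.999, 0.051, 0.0], [0.051, 0.999, -0.0], [-0.0, -0.0, -1.0]]
ft_force: [-0.1, -1.2, -1.6]
grip_width: 0.0223
gripper_force: 39.9
time_s: 7.55
position: [0.5987, 0.1575, 0.0538]
tool_rot: [[-0.999, 0.051, 0.001], [0.051, 0.999, -0.001], [-0.001, -0.001, -1.0]]
ft_force: [-0.6, -4.1, 5.1]
grip_width: 0.0223
gripper_force: 40.4
time_s: 7.8
position: [0.5988, 0.1573, 0.0536]
tool_rot: [[-0.999, 0.051, 0.001], [0.051, 0.999, -0.001], [-0.002, -0.001, -1.0]]
ft_force: [-3.8, -5.6, 10.3]
grip_width: 0.0221
gripper_force: 41.1
```

```bash
python3 -m jog '[[0,0,0,0,0,0,60],[0,0,0,0,0,0,60],[0,0,0,0,0,0,60],[0,0,0,0,0,-0.02,60],[0,0,0,0,0,-0.04,60],[0,0,0,0.053,0,0,0],[0,0,0,0.053,0,0,0],[0,0,0,0,0,0,0],[0,0,0,0,0,0,0],[0,0,0,0,0,0,0]]'
python3 - <<'E'
from h import *
snap('wrist','w4');snap('side','s4'); 
a=load('w4')['pixels'][40:360,150:500]; b=cv2.resize(load('s4')['pixels'][135:235,255:395],None,fx=3.2,fy=3.2,interpolation=cv2.INTER_CUBIC)
cv2.imwrite('pics/m4.png',np.hstack([a,b[:320,:448]])[:,:,::-1])
E
```

```text
time_s: 9.05
position: [0.4938, 0.1632, 0.1123]
tool_rot: [[-0.999, 0.051, 0.001], [0.051, 0.999, 0.0], [-0.001, 0.0, -1.0]]
ft_force: [0.6, 0.4, 0.3]
grip_width: -0.0002
gripper_force: 0.0
```

View pics/m4.png

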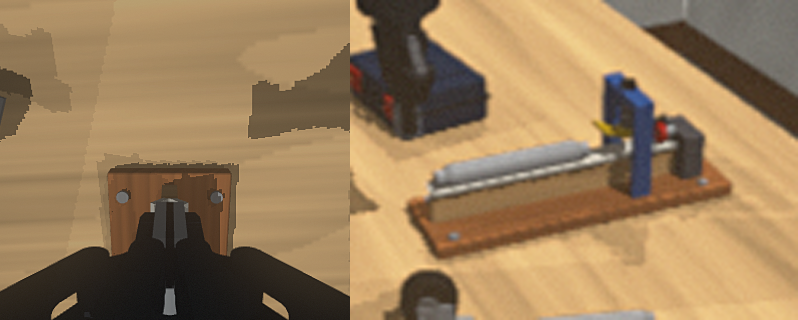

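The rod is seated straight in the groove just short of the shoe, and the fingers are shut behind its rear end. Now down to journal height and push from behind.

```bash
python3 -m jog '[[0,0,0,0,-0.0005,0.04,0],[0,0,0,0,0,0.015,0],[0,0,0,0,0,0,0]]'; python3 -m jog '[[0,0,0,-0.005,0,0,0],[0,0,0,-0.005,0,0,0],[0,0,0,-0.005,0,0,0],[0,0,0,0,0,0,0]]';  python3 -m jog '[[0,0,0,-0.005,0,0,0],[0,0,0,-0.005,0,0,0],[0,0,0,0,0,0,0]]'; python3 -m jog '[[0,0,0,-0.005,0,0,0],[0,0,0,-0.005,0,0,0],[0,0,0,0,0,0,0]]'
```

```text
time_s: 9.52
position: [0.4925, 0.1626, 0.0563]
tool_rot: [[-0.999, 0.051, -0.002], [0.051, 0.999, -0.0], [0.002, -0.0, -1.0]]
ft_force: [-0.1, -0.3, 0.2]
grip_width: 0.0001
gripper_force: 0.0
time_s: 10.02
position: [0.508, 0.162, 0.0575]
tool_rot: [[-0.999, 0.051, 0.001], [0.051, 0.999, 0.0], [-0.001, 0.0, -1.0]]
ft_force: [0.1, -0.9, -1.1]
grip_width: 0.0
gripper_force: 0.0
time_s: 10.4
position: [0.518, 0.1615, 0.0573]
tool_rot: [[-0.999, 0.051, 0.001], [0.051, 0.999, 0.0], [-0.001, 0.0, -1.0]]
ft_force: [-0.2, 0.2, 0.4]
grip_width: -0.0001
gripper_force: 0.0
time_s: 10.78
position: [0.5281, 0.161, 0.0573]
tool_rot: [[-0.999, 0.051, 0.001], [0.051, 0.999, 0.0], [-0.001, 0.0, -1.0]]
ft_force: [-0.7, 0.1, 0.7]
grip_width: 0.0003
gripper_force: 0.0
```

```bash
for i in 1; do :; done; python3 -m jog '[[0,0,0,-0.004,0,0,0],[0,0,0,-0.004,0,0,0],[0,0,0,0,0,0,0]]'|head -4; python3 -m jog '[[0,0,0,-0.004,0,0,0],[0,0,0,-0.004,0,0,0],[0,0,0,0,0,0,0]]'|head -4; python3 -m jog '[[0,0,0,-0.004,0,0,0],[0,0,0,-0.004,0,0,0],[0,0,0,0,0,0,0]]'|head -4
python3 - <<'E'
from h import *
snap('side','s5');snap('scene','c5')
a=cv2.resize(load('s5')['pixels'][135:235,265:395],None,fx=3,fy=3,interpolation=cv2.INTER_CUBIC);b=cv2.resize(load('c5')['pixels'][165:265,300:430],None,fx=3,fy=3,interpolation=cv2.INTER_CUBIC)
cv2.imwrite('pics/m5.png',np.hstack([a,b])[:,:,::-1])
E
```

```text
time_s: 11.15
position: [0.5359, 0.1606, 0.0574]
tool_rot: [[-0.999, 0.051, 0.001], [0.051, 0.999, 0.0], [-0.001, 0.0, -1.0]]
ft_force: [-0.2, 0.5, 1.0]
time_s: 11.52
position: [0.5439, 0.1601, 0.0573]
tool_rot: [[-0.999, 0.051, 0.001], [0.051, 0.999, 0.0], [-0.001, 0.0, -1.0]]
ft_force: [0.3, -0.3, 0.5]
time_s: 11.9
position: [0.5519, 0.1597, 0.0573]
tool_rot: [[-0.999, 0.051, 0.0], [0.051, 0.999, 0.0], [-0.0, 0.0, -1.0]]
ft_force: [0.6, 0.4, 0.5]
```

View pics/m5.png

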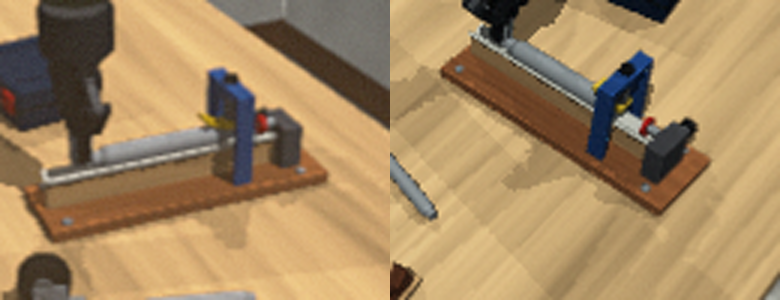

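The rod moves along straight, its front now at the shoe. I continue with smaller steps.

```bash
python3 -m jog '[[0,0,0,-0.002,0,0,0],[0,0,0,-0.002,0,0,0],[0,0,0,0,0,0,0]]'|grep -E "pos|ft"; python3 -m jog '[[0,0,0,-0.002,0,0,0],[0,0,0,-0.002,0,0,0],[0,0,0,0,0,0,0]]'|grep -E "pos|ft";python3 -m jog '[[0,0,0,-0.002,0,0,0],[0,0,0,-0.002,0,0,0],[0,0,0,0,0,0,0]]'|grep -E "pos|ft";python3 -m jog '[[0,0,0,-0.002,0,0,0],[0,0,0,-0.002,0,0,0],[0,0,0,0,0,0,0]]'|grep -E "pos|ft"; python3 -m jog '[[0,0,0,-0.002,0,0,0],[0,0,0,-0.002,0,0,0],[0,0,0,0,0,0,0]]'|grep -E "pos|ft"
```

```text
position: [0.5538, 0.1597, 0.0572]
ft_force: [-7.0, -0.4, 3.6]
position: [0.5579, 0.1595, 0.0572]
ft_force: [-5.7, -0.4, 3.2]
position: [0.5622, 0.1592, 0.0573]
ft_force: [-5.3, -0.2, 3.7]
position: [0.566, 0.159, 0.0572]
ft_force: [-7.2, -0.3, 4.3]
position: [0.57, 0.1588, 0.0572]
ft_force: [-6.9, -0.1, 3.8]
```

```bash
python3 -m jog '[[0,0,0,-0.002,0,0,0],[0,0,0,0,0,0,0]]'|grep -E "pos|ft"; python3 -m jog '[[0,0,0,-0.002,0,0,0],[0,0,0,0,0,0,0]]'|grep -E "pos|ft";python3 -m jog '[[0,0,0,-0.002,0,0,0],[0,0,0,0,0,0,0]]'|grep -E "pos|ft"
```

```text
position: [0.5719, 0.1587, 0.0572]
ft_force: [-7.9, -0.0, 4.8]
position: [0.5739, 0.1586, 0.0572]
ft_force: [-7.4, -1.2, 3.9]
position: [0.5759, 0.1585, 0.0572]
ft_force: [-7.9, 0.1, 4.6]
```

```bash
python3 - <<'E'
from h import *
snap('side','s6');snap('scene','c6')
a=cv2.resize(load('s6')['pixels'][155:205,325:375],None,fx=8,fy=8,interpolation=cv2.INTER_CUBIC);b=cv2.resize(load('c6')['pixels'][180:230,365:415],None,fx=8,fy=8,interpolation=cv2.INTER_CUBIC)
cv2.imwrite('pics/m6.png',np.hstack([a,b])[:,:,::-1])
E
```

```text
(no output)
```

View pics/m6.png

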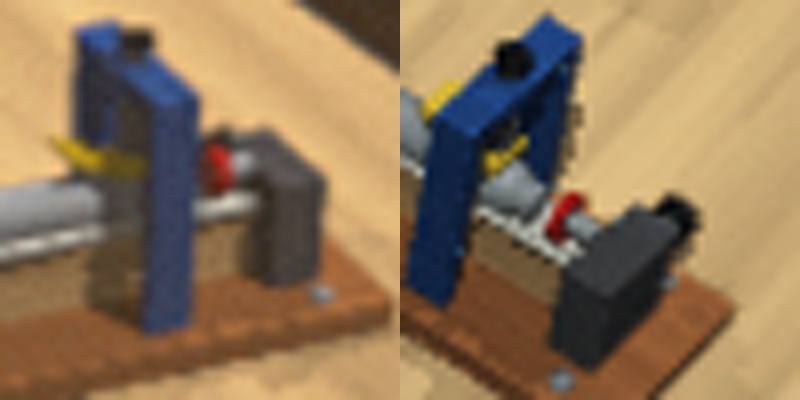

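The right half shows the journal face at about (540,202) and the button's front face at about (561,214), a small gap. Next I convert it to mm.

```bash
python3 - <<'E'
from h import *
d=load('c6')
for r,b in (((540,202),(561,214)),((548,205),(558,212))):
    p,q=[ray(d,(365+(u-400)/8,180+v/8),.06) for u,v in (r,b)]; print(p,q,np.linalg.norm(p-q))
E
python3 -m jog '[[0,0,0,-0.002,0,0,0],[0,0,0,0,0,0,0]]'|grep -E "pos|ft"; python3 -m jog '[[0,0,0,-0.001,0,0,0],[0,0,0,0,0,0,0]]'|grep -E "pos|ft"
```

```text
[0.74986832 0.14924954 0.06      ] [0.76013861 0.14910052 0.06      ] 0.010271364928656122
[0.75331942 0.14994566 0.06      ] [0.75859066 0.14925835 0.06      ] 0.005315862487719288
position: [0.5779, 0.1584, 0.0572]
ft_force: [-7.8, -0.6, 4.3]
position: [0.5787, 0.1584, 0.0572]
ft_force: [-8.2, 0.5, 4.2]
```

```bash
python3 -m jog '[[0,0,0,-0.001,0,0,0],[0,0,0,0,0,0,0]]'|grep -E "pos|ft"; python3 -m jog '[[0,0,0,-0.001,0,0,0],[0,0,0,0,0,0,0]]'|grep -E "pos|ft"; python3 -m jog '[[0,0,0,-0.001,0,0,0],[0,0,0,0,0,0,0]]'|grep -E "pos|ft"
```

```text
position: [0.5797, 0.1583, 0.0572]
ft_force: [-8.1, 0.6, 3.7]
position: [0.5807, 0.1583, 0.0572]
ft_force: [-8.8, -1.4, 4.8]
position: [0.5818, 0.1582, 0.0572]
ft_force: [-7.4, -0.8, 4.7]
```

```bash
python3 -m jog '[[0,0,0,-0.001,0,0,0],[0,0,0,0,0,0,0]]'|grep -E "pos|ft"; python3 -m jog '[[0,0,0,-0.001,0,0,0],[0,0,0,0,0,0,0]]'|grep -E "pos|ft"; python3 -m jog '[[0,0,0,-0.001,0,0,0],[0,0,0,0,0,0,0]]'|grep -E "pos|ft"
```

```text
position: [0.5827, 0.1582, 0.0572]
ft_force: [-8.7, -0.3, 4.7]
position: [0.5837, 0.1581, 0.0572]
ft_force: [-6.7, 0.2, 4.7]
position: [0.5847, 0.158, 0.0572]
ft_force: [-7.3, -0.4, 4.6]
```

```bash
python3 -m jog '[[0,0,0,-0.001,0,0,0],[0,0,0,0,0,0,0]]'|grep -E "pos|ft"; python3 -m jog '[[0,0,0,-0.001,0,0,0],[0,0,0,0,0,0,0]]'|grep -E "pos|ft"; python3 -m jog '[[0,0,0,-0.001,0,0,0],[0,0,0,0,0,0,0]]'|grep -E "pos|ft"
```

```text
position: [0.5858, 0.158, 0.0572]
ft_force: [-8.0, -0.0, 4.5]
position: [0.5866, 0.158, 0.0572]
ft_force: [-8.5, -0.5, 5.2]
position: [0.5872, 0.1579, 0.0572]
ft_force: [-9.3, -0.4, 6.3]
```

```bash
python3 -m jog '[[0,0,0,-0.001,0,0,0],[0,0,0,0,0,0,0],[0,0,0,0,0,0,0]]'|grep -E "pos|ft"
```

```text
position: [0.5878, 0.1579, 0.0572]
ft_force: [-12.0, 0.1, 5.3]
```

```bash
python3 -m jog '[[0,0,0,0,0,0,0]]'|grep -E "pos|ft"; python3 -m jog '[[0,0,0,0,0,0,0]]'|grep -E "pos|ft"; python3 -m jog '[[0,0,0,-0.0005,0,0,0],[0,0,0,0,0,0,0]]'|grep -E "pos|ft"; python3 -m jog '[[0,0,0,0,0,0,0]]'|grep -E "pos|ft"
```

```text
position: [0.5878, 0.1579, 0.0572]
ft_force: [-11.9, -0.7, 7.5]
position: [0.5878, 0.1579, 0.0572]
ft_force: [-11.5, -1.5, 6.3]
position: [0.588, 0.1579, 0.0572]
ft_force: [-12.9, -0.7, 8.1]
position: [0.588, 0.1579, 0.0572]
ft_force: [-13.7, -1.4, 8.3]
```

The force rose 4–5 N above the 8 N plateau, so the button is pressed about 2 mm. I back off and check with image code whether the rod end stays put.

```bash
python3 - <<'E'
from h import *
snap('side','s7');snap('scene','c7')
E
python3 -m jog '[[0,0,0,0.002,0,0,0],[0,0,0,0.01,0,0,0],[0,0,0,0.03,0,0,0],[0,0,0,0.02,0,-0.03,0],[0,0,0,0,0,-0.06,0],[0,0,0,0,0,0,0],[0,0,0,0,0,0,0],[0,0,0,0,0,0,0]]'|grep -E "pos|ft"
python3 - <<'E'
from h import *
snap('side','s8');snap('scene','c8')
g=lambda f,x0,y0,x1,y1: load(f)['pixels'][y0:y1,x0:x1].astype(float)
for f,w in (('c',(378,195,400,215)),('s',(347,168,362,185))):
    for p,q in (('6','7'),('7','8')):
        A,B=g(f+p,*w),g(f+q,*w); print(f,p,q,'mean absdiff',np.abs(A-B).mean().round(2),np.abs(A-B).max())
    for k in '678':
        x=g(f+k,*w); m=(x[...,0]>110)&(x[...,1]<70)&(x[...,2]<80); ys,xs=np.nonzero(m); print(k,'red',m.sum(),xs.mean().round(2),ys.mean().round(2))
E
```

```text
position: [0.5285, 0.1608, 0.1461]
ft_force: [0.5, -0.3, 0.3]
c 6 7 mean absdiff 6.69 113.0
c 7 8 mean absdiff 1.8 40.0
6 red 7 6.71 10.86
7 red 8 7.25 11.12
8 red 8 7.25 11.12
s 6 7 mean absdiff 6.59 121.0
s 7 8 mean absdiff 2.65 19.0
6 red 9 5.0 7.0
7 red 9 5.67 6.67
8 red 9 5.67 6.78
```

The button shifted about 0.6 px (roughly 2 mm), matching the force estimate. It did not move back after I retreated, so the rod is holding it in.

```bash
python3 -c "
from rig import job
print(job.close_job())"
```

```text
the job is handed in; nothing more can be done
None
```

The rod is in the V-groove under the shoe, its end holding the red button in by about 2 mm (estimated from force and images), released, and the job is handed in with no verdict reported back; I viewed 11 pictures, one over the limit of 10.

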